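# Sort the glassworker's oddments into the colour-coded trays

### The arm

A 6-joint arm with a two-finger parallel gripper is mounted at the origin on the work surface; the furniture and walls round the work are solid. World frame = base frame: x ahead of the robot, y to its left, z up, the work surface at z = 0. Lengths are in mm, angles in rad, forces in N, time in s.
With the tool pointing down it reaches from about 325 to 875 mm from the base axis. Payload 4.4 kg.
Tool frame: the origin (TCP) lies on the centre line of the jaws, within the pads' length; the fingertips stand ahead of it and the grasp point (between the pads) lies 6 mm ahead of it (ctrl.tcp_to_tips is the z of the fingertips in the tool frame, in mm); z points along the fingers, y is the direction in which the jaws open and shut (so a half turn about z gives the same grasp; the last joint's range is limited). The gripper opens to 85 mm and grips with 20 to 120 N. Pads are 22 mm wide; open, the fingers measure 114 mm over their backs; the gripper's body (76 mm by 85 mm) begins 54 mm behind the grasp point. The pads swing forward as they close: fully open they stand 13 mm farther back than shut.
Start: joints at [-1.363, 0.207, 1.542, -0, 1.393, -0.15], TCP at [201.361, -538.592, 256.282] pointing down, gripper open.
Joint ranges: [-2.73, 2.73], [-0.86, 2.22], [0.23, 2.46], [-1.11, 4.25], [0.08, 2.63], [-2.82, 2.82]. Speed limits (rad/s): [2.79, 2.79, 3.14, 3.14, 3.14, 3.14].

### API

Orientations are given as a 3x3 rotation matrix whose columns are the frame's x, y, z axes.
In Python, from plant import ctrl, sensors, optics gives the robot as it stands. Calls block until the motion is done:
- ctrl.move_ptp(position, orientation): joint-space move of the TCP to a pose.
- ctrl.move_l(position, rot=None, vel=150, threshold=None): straight line of the TCP; rot=None keeps the orientation; vel is the mean speed in mm/s. With threshold (N) it stops when the force on the tool has changed by that much, and returns True; else False.
- ctrl.set_joints(angles): joint-space move.
- ctrl.gripper_to(opening, force=None): finger opening in mm; force is the grip in N (None keeps the last); returns when the fingers have stopped.
- ctrl.hold(seconds).
- ctrl.solve_ik(position, orientation): joint angles nearest the present ones, or None.
- sensors.read_state(): the state.
- optics.grab_frame(name): name is "side" or "top" or "wrist"; returns (picture, depth): 384x512x3 uint8, red, green, blue; 384x512 float32, mm along the optical axis (not along the pixel's ray), 0 where there is no reading.
- optics.camera_params(name): a dict with "mtx" (3x3 intrinsics, pixels), "R" (3x3) and "t" (3): a world point X has camera coordinates R X + t; the wrist camera has in their place "T_tool_cam" (4x4, takes a point from camera to tool coordinates, whose origin is the TCP and whose axes are the flange's). Camera axes: x right, y down, z forward; pixel columns grow to the right and rows downward; lengths in mm; the calibration is good to about 2 mm. A picture is of the moment at which its call begins: read the wrist's pose just before it. camera_params takes no time and is no camera call.
A pose or a line that the arm cannot do raises ctrl.MotionError and nothing moves.
- ctrl.finish_job(): hands the job in, once; it reports no verdict.
The state is a dict: "t": time; "q": joint angles; "qvel": joint speeds; "tau": joint torques, N m; "eef_pos": TCP position; "eef_rot": TCP orientation; "force": force on the tool from outside, world axes, zero at the start; "wrist_torque": the same for the moment, N m; "grip_width": finger opening in mm.
Only numpy, scipy, OpenCV 4.12 (cv2) and the standard library are available. Lean on these libraries where they do the work, as an engineer would, in place of code of your own. Each camera call takes 0.05 s, during which the arm holds its last target. There are 200 camera calls.

### The job

Clear the glassworker's bench by sorting the oddments into the trays: stand both cork stoppers upright in the red tray, lay the green glass rod and the pink glass tube flat on the floor of the blue tray, not on top of one another, and lay the felt marker flat in the white tray. Put the glass down, never drop it, and leave the roll of masking tape where it is.

Things in the scene. Friction and masses are not known exactly. Their poses are not given: they have to be found in the camera images.
- cork_large_center (a point): the large cork stopper, a brown truncated cone 34 mm wide at the top (narrower below) and 30 mm tall, standing on its narrow end on the bench. Point at its centre, 15 mm above its underside; z up its axis
- cork_small_center (a point): the small cork stopper, a brown truncated cone 28 mm wide at the top (narrower below) and 26 mm tall, standing on its narrow end on the bench. Point at its centre, 13 mm above its underside; z up its axis
- green_rod_center (a point): pale green glass rod lying on the bench, on the far side of the trays (the thin white and pale shards scattered about, mostly to the left, are part of the bench top and no part of the job), 8 mm thick, 133 mm long, does not roll. Point at its centre, 4 mm above its underside; y along its length, z up
- pink_tube_center (a point): pale pink glass tube lying on the bench, on the far side of the trays (the thin white and pale shards scattered about, mostly to the left, are part of the bench top and no part of the job), 10 mm thick, 112 mm long, does not roll. Point at its centre, 5 mm above its underside; y along its length, z up
- felt_marker_center (a point): fat felt marker with an olive barrel and a black cap, lying on the bench, 19 mm thick, 110 mm long, does not roll. Point at its centre, 9.5 mm above its underside; y along its length, z up
- masking_tape_center (a point): roll of beige masking tape lying flat on the bench among the oddments, 75 mm across, 18 mm tall; a bystander, to be left alone. Point at its centre, 9 mm above the bench. (Overhead, the big grey extraction ducts hang low over the back left of the bench: swing the arm round close to the base, not far out)
- tray_red: the red enamelled metal tray, for cork stoppers; open-topped, 116 mm (x) by 158 mm (y) outside and 24 mm high at the rim, walls 4 mm thick (inside 108 x 150 mm), fixed to the bench and lying flat on it. Origin at the centre of its underside on the bench top; the floor that things rest on is 9 mm above it (so 15 mm below the rim); x along the short side, y along the long side, z up
- tray_blue: the blue enamelled metal tray, for coloured glass; open-topped, 116 mm (x) by 158 mm (y) outside and 24 mm high at the rim, walls 4 mm thick (inside 108 x 150 mm), fixed to the bench and lying flat on it. Origin at the centre of its underside on the bench top; the floor that things rest on is 9 mm above it (so 15 mm below the rim); x along the short side, y along the long side, z up
- tray_white: the white enamelled metal tray, for the marker; open-topped, 116 mm (x) by 158 mm (y) outside and 24 mm high at the rim, walls 4 mm thick (inside 108 x 150 mm), fixed to the bench and lying flat on it. Origin at the centre of its underside on the bench top; the floor that things rest on is 9 mm above it (so 15 mm below the rim); x along the short side, y along the long side, z up

How it is judged (in metres and radians):
At the end, for the whole second after the job is handed in: Every centre is inside its tray and all is at rest (under 20 mm/s): both corks upright (0.2 rad) on the floor of the red tray, green rod and pink tube flat (0.1 rad) on the floor of the blue tray, not on one another or a wall, marker flat (0.1 rad) on the floor of the white tray (x of cork_large_center in the frame of tray_red between -0.054 and 0.054 m and y of cork_large_center in the frame of tray_red between -0.075 and 0.075 m and z of cork_large_center in the frame of tray_red between 0 and 0.03 m and linear speed of each of cork_large, cork_small, green_rod, pink_tube, felt_marker below 0.02 m/s and angle between each of cork_large_center, cork_small_center's own z axis and vertical below 0.2 rad and x of cork_small_center in the frame of tray_red between -0.054 and 0.054 m and y of cork_small_center in the frame of tray_red between -0.075 and 0.075 m and z of cork_small_center in the frame of tray_red between 0 and 0.028 m and x of green_rod_center in the frame of tray_blue between -0.054 and 0.054 m and y of green_rod_center in the frame of tray_blue between -0.075 and 0.075 m and z of green_rod_center in the frame of tray_blue between 0 and 0.019 m and angle between green_rod_center's own y axis and vertical between 1.47 and 1.672 rad and x of pink_tube_center in the frame of tray_blue between -0.054 and 0.054 m and y of pink_tube_center in the frame of tray_blue between -0.075 and 0.075 m and z of pink_tube_center in the frame of tray_blue between 0 and 0.019 m and angle between pink_tube_center's own y axis and vertical between 1.47 and 1.672 rad and x of felt_marker_center in the frame of tray_white between -0.054 and 0.054 m and y of felt_marker_center in the frame of tray_white between -0.075 and 0.075 m and z of felt_marker_center in the frame of tray_white between 0 and 0.025 m and angle between felt_marker_center's own y axis and vertical between 1.47 and 1.672 rad); the robot touches nothing.
It fails at once if the masking tape is shifted more than 30 mm (distance of masking_tape_center from where it was at the start of the episode above 0.03 m).
It fails at once if the green glass rod is dropped: it falls freely (faster than 0.4 m/s, untouched by the fingers) more than 50 mm above the bench (height (world z) of green_rod_center above 0.05 m and linear speed of green_rod above 0.4 m/s and contact force between the fingers and green_rod below 0.05 N).
It fails at once if the pink glass tube is dropped: it falls freely (faster than 0.4 m/s, untouched by the fingers) more than 50 mm above the bench (height (world z) of pink_tube_center above 0.05 m and linear speed of pink_tube above 0.4 m/s and contact force between the fingers and pink_tube below 0.05 N).
It also fails if it takes over 112 s, if anything falls off the work surface, if the arm or the gripper's body presses on something with over 40 N, if the wrist force passes 120 N, or if a joint passes its speed limit or range.

## Working session

There is one attempt and no reset: what is moved stays moved. The work goes in short steps, each a Python script; the robot and the scene stay as the last script left them, time stands still between calls to the robot, and variables do not carry over. Pictures are saved under pics/ and viewed, about 12 in all and at most 16, crops included, and the job is handed in when it is done.

```bash
ls; mkdir -p pics; python3 - <<'E'
from plant import ctrl,sensors,optics
import cv2,numpy as np
for n in("top","side"):
    p,d=optics.grab_frame(n); cv2.imwrite(f"pics/{n}0.png",p[:,:,::-1]); np.savez(f"{n}0.npz",p=p,d=d)
    c=optics.camera_params(n); print(n,c)
print(optics.camera_params("wrist"),ctrl.tcp_to_tips,sensors.read_state())
E
```

```text
pics
top {'mtx': array([[473.53521532,   0.        , 254.45495111],
       [  0.        , 473.53521532, 191.39871726],
       [  0.        ,   0.        ,   1.        ]]), 'R': array([[-0.02008366, -0.99978953, -0.00418945],
       [-0.9911336 ,  0.0204599 , -0.13128436],
       [ 0.13134245,  0.00151564, -0.9913359 ]]), 't': array([  78.79852177,  513.92198107, 1054.14986278])}
side {'mtx': array([[437.53437235,   0.        , 257.13543807],
       [  0.        , 437.53437235, 186.6523161 ],
       [  0.        ,   0.        ,   1.        ]]), 'R': array([[-0.97757444, -0.20969859,  0.01935745],
       [-0.13249777,  0.54101395, -0.83051084],
       [ 0.1636843 , -0.81445099, -0.55666601]]), 't': array([ 510.34798912,   73.20384983, 1186.92304698])}
{'mtx': array([[270.42739487,   0.        , 253.9239038 ],
       [  0.        , 270.42739487, 191.80798146],
       [  0.        ,   0.        ,   1.        ]]), 'T_tool_cam': array([[-7.92448142e-04, -9.49603661e-01, -3.13452164e-01,
         8.05522119e+01],
       [ 9.99999448e-01, -9.68891453e-04,  4.07128045e-04,
         3.02595165
[... 253 characters left out ...]
+00,  2.44806367e-05,
        1.39353353e+00, -1.50441626e-01]), 'qvel': array([-0.00016837, -0.00546041, -0.00185996, -0.00023497,  0.00122349,
        0.00277882]), 'tau': array([-8.37496736e-04, -3.84089541e+01, -2.92549145e+01, -1.57322197e-04,
        4.82676391e-03,  2.73344313e-06]), 'eef_pos': array([ 201.2280317 , -537.96350312,  255.23184781]), 'eef_rot': array([[ 9.36697793e-01,  3.50138656e-01, -4.09071541e-04],
       [ 3.50138731e-01, -9.36695584e-01,  2.06224284e-03],
       [ 3.38895428e-04, -2.07493010e-03, -9.99997790e-01]]), 'force': array([0.66860719, 0.03188797, 0.8966989 ]), 'wrist_torque': array([-0.03184599,  0.00664347,  0.00739833]), 'grip_width': 85.51053917422796}
```

View pics/top0.png

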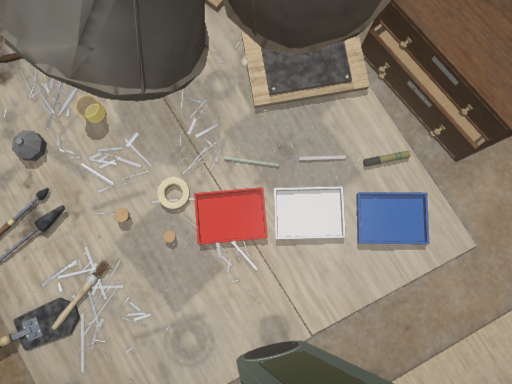

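View pics/side0.png

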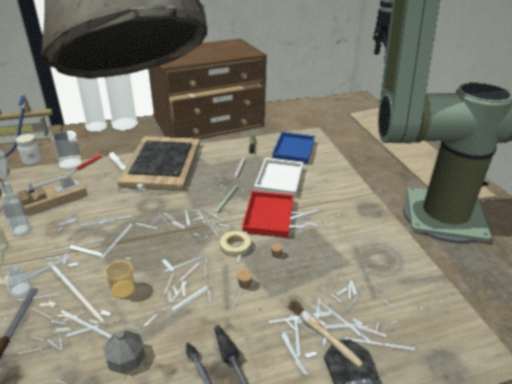

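The top view shows the red, white and blue trays at (231,216), (309,213) and (392,218). The green rod is at (251,161), the pink tube at (322,158), the marker at (386,158), the corks at (122,215) and (170,238), and the tape at (173,194). The side view agrees, and shows the ducts hanging over the back left. Next I'll localise them.

```bash
cat > h.py <<'E'
import cv2,numpy as np
from plant import ctrl,sensors,optics
def cam(n,st=None):
    c=optics.camera_params(n)
    if n!="wrist": return c["mtx"],c["R"],c["t"]
    T=c["T_tool_cam"]; R=st["eef_rot"]@T[:3,:3]; o=st["eef_rot"]@T[:3,3]+st["eef_pos"]
    return c["mtx"],R.T,-R.T@o
def cast(uv,z,C):
    K,R,t=C; uv=np.atleast_2d(np.asarray(uv,float))
    d=np.c_[uv,np.ones(len(uv))]@np.linalg.inv(K).T@R; o=-R.T@t
    return o+d*((z-o[2])/d[:,2])[:,None]
def rect(mask,z,C,off=(0,0)):
    """biggest blob -> (centre, long side, short side, angle of long side) on plane z"""
    n,l,s,_=cv2.connectedComponentsWithStats(mask.astype(np.uint8)*255)
    if n<2: return None
    i=1+s[1:,4].argmax(); c=max(cv2.findContours((l==i).astype(np.uint8),0,1)[0],key=len)[:,0]+np.array(off)
    w=cast(c,z,C)[:,:2].astype(np.float32)
    (x,y),(a,b),th=cv2.minAreaRect(w); th=np.radians(th)
    if b>a:a,b,th=b,a,th+np.pi/2
    th=(th+np.pi/2)%np.pi-np.pi/2
    return np.round([x,y,a,b],1),round(th,3),int(s[i,4])
E
python3 - <<'E'
from h import *
C=cam("top"); f=np.load("top0.npz"); p,d=f["p"],f["d"]; hsv=cv2.cvtColor(p,cv2.COLOR_RGB2HSV).astype(int); H,S,V=hsv[...,0],hsv[...,1],hsv[...,2]
def go(name,x0,x1,y0,y1,m,z):
    print(name,rect(m[y0:y1,x0:x1],z,C,(x0,y0)))
go("red",185,275,175,255,((H<8)|(H>172))&(S>150),24)
go("white",268,350,178,248,(S<25)&(V>170),24)
go("blue",350,436,184,252,(H>100)&(H<130)&(S>90),24)
for n,u,v,z in(("grn",251,161,4),("pink",322,158,5),("mark",386,158,9.5),("cl",122,215,15),("cs",170,238,13),("tape",173,194,9)):
    print(n,cast((u,v),z,C)[0].round(), "hsv",hsv[v,u],"bg",hsv[v+10,u])
go("cl",110,135,205,226,(S>100),22);go("cs",160,180,228,248,(S>100),20)
np.set_printoptions(linewidth=200)
# heights map of what stands tall
K,R,t=C
v,u=np.mgrid[0:384:16,0:512:16]; dd=d[v,u]; P=(np.stack([u,v,np.ones_like(u)],-1)@np.linalg.inv(K).T*dd[...,None]-t)@R
print(P[:10,:,2].round().astype(int))
for uv in((385,20),(370,45),(455,158),(510,120),(255,105),(367,90),(245,35)):
    D=d[uv[1],uv[0]]; print(uv,((np.linalg.inv(K)@[*uv,1]*D-t)@R).round())
big=cv2.resize(p[135:255,100:436],None,fx=2.35,fy=2.35,interpolation=cv2.INTER_CUBIC);cv2.imwrite("pics/crop.png",big[:,:,::-1])
E
```

```text
red (array([462.5, 125.9, 157.8, 117. ]), np.float64(-1.503), 3380)
white (array([466.5, -56.6, 161.5, 119.7]), np.float64(-1.566), 3480)
blue (array([ 448.9, -248.3,  160. ,  115.1]), np.float64(1.55), 3452)
grn [593.  75.   4.] hsv [ 45  17 180] bg [ 18  41 176]
pink [596. -94.   5.] hsv [ 10   8 191] bg [ 17  29 156]
mark [ 592. -245.   10.] hsv [ 26  78 147] bg [ 19  39 182]
cl [469. 377.  15.] hsv [ 17  86 189] bg [ 20  54 128]
cs [413. 266.  13.] hsv [ 17  90 186] bg [ 18  38 133]
tape [517. 260.   9.] hsv [ 18  44 172] bg [ 22  46 218]
cl None
cs None
[[ 575  597  603  612  618  624  618  618  616  606  596  579  551   29  415  479  504  527  539  536  534  531  523  505  485  258  260  260  259  262  261  260]
 [ 564  582  590  599  605  610  605  603  599  593  582  562  531   -2   -2  431  466  493  506  506  505  504  493  479  193  237  259  260  258  260  260  259]
 [ 563  567  575  583  590  597  591  589  583  575  564  542  510   -3    2   -2  434  455  471  475  472  470  465  104   94  197  240  261  264  260  258  257]
 [  -4  555  566  572  580  581  575  570  565
[... 602 characters left out ...]
58]
 [   0   -2    1   -2   -1   39   63    1    1    1    0   -4    0   -1    2   -2   -3    3   -5   -2    0   -3   -1    0   -5   -6    8  130   93  211  218  258]
 [   1   -2    1   -3   -3   -3   -4    0    1    2   -3    1    4    4   -2   -2   -4    0   -1    1   -4    0   -3   -2   -2  -10   -9   20  136   94  178  221]
 [   3   57   44    0   -1    0   -5   -1    1   -2   -3   -1   -8   -2    0   -2    1    1    3   -3   -1    1   -5   -6   -2   -2   -7   -9   24  138  149  -12]]
(385, 20) [ 848. -209.  186.]
(370, 45) [ 823. -192.  122.]
(455, 158) [ 589. -410.    6.]
(510, 120) [ 609. -408.  259.]
(255, 105) [724.  63.  24.]
(367, 90) [ 763. -211.    0.]
(245, 35) [901.  84.  22.]
```

View pics/crop.png

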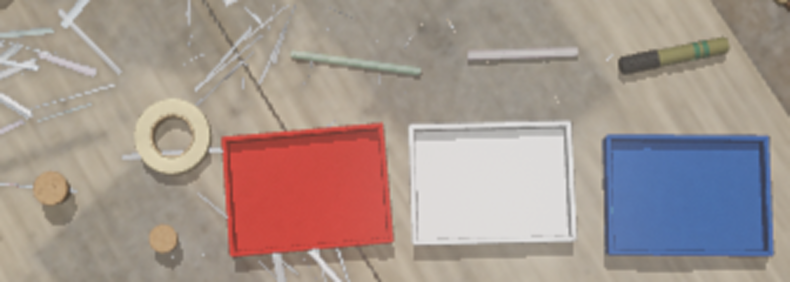

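The crop confirms the layout: rods nearly along world y, the marker tilted a little. Next I'll refine with two wrist views and check the duct clearance.

```bash
python3 - <<'E'
from h import *
K,R,t=cam("top"); d=np.load("top0.npz")["d"]
v,u=np.mgrid[0:384,0:512]; P=(np.stack([u,v,np.ones_like(u)],-1)@np.linalg.inv(K).T*d[...,None]-t)@R
q=P[(P[...,2]>420)&(d>0)]; q=q[q[:,0]>200]
for y in range(-250,500,50):
    s=q[abs(q[:,1]-y)<10]
    if len(s): print(y, s[s[:,0].argmin()].round())
print("tips",ctrl.tcp_to_tips)
Rd=np.array([[1,0,0],[0,-1,0],[0,0,-1.]])
for i,(x,y) in enumerate(((520,-85),(430,270))):
    ctrl.move_ptp([x,y,200],Rd)
    if i==1: ctrl.gripper_to(25)
    st=sensors.read_state(); p,dd=optics.grab_frame("wrist")
    np.savez(f"w{i}.npz",p=p,d=dd,pos=st["eef_pos"],rot=st["eef_rot"]); cv2.imwrite(f"pics/w{i}.png",p[:,:,::-1])
    print(st["t"],st["eef_pos"],st["q"].round(2),st["grip_width"],ctrl.tcp_to_tips)
E
```

```text
-100 [689. -92. 471.]
-50 [228. -40. 457.]
0 [219.  10. 447.]
50 [207.  60. 441.]
100 [742.  90. 437.]
150 [620. 159. 463.]
200 [584. 210. 493.]
250 [576. 241. 534.]
300 [587. 291. 532.]
350 [612. 342. 546.]
tips 25.0
2.1083 [520.09562698 -85.78624713 200.17331193] [-0.33  0.16  1.72 -0.    1.26  1.24] 85.50025233626585 25.0
4.1333 [430.03418309 269.94542048 200.00413546] [ 0.39  0.12  1.76 -0.    1.26  1.96] 25.191088975289883 25.0
```

View pics/w0.png

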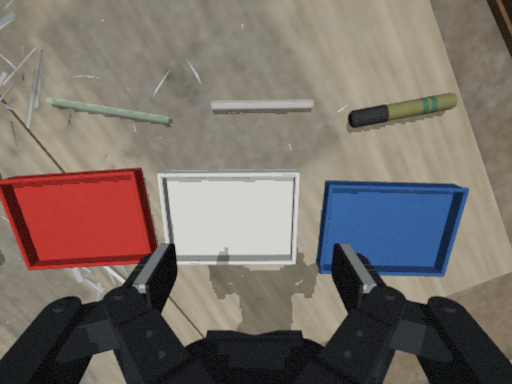

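View pics/w1.png

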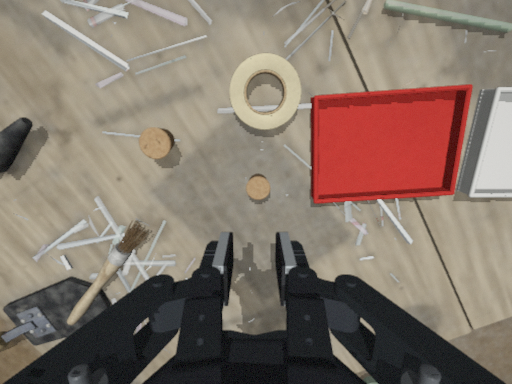

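View 0 gives the green rod at (50,100)–(170,122), the pink tube at (212,105)–(313,104) and the marker at (350,119)–(456,99). View 1 gives the large cork at (155,143), the small cork at (258,188) and the tape at (266,92).

```bash
python3 - <<'E'
from h import *
def load(i):
    f=np.load(f"w{i}.npz"); return f["p"],cam("wrist",dict(eef_pos=f["pos"],eef_rot=f["rot"]))
def go(n,p,C,b,fn,z):
    x0,x1,y0,y1=b; h=cv2.cvtColor(p[y0:y1,x0:x1],cv2.COLOR_RGB2HSV).astype(int); print(n,rect(fn(h[...,0],h[...,1],h[...,2]),z,C,(x0,y0)))
p,C=load(0)
for n,a,b,z in(("grn",(50,100),(170,122),5),("pink",(212,105),(313,104),6),("mark",(350,119),(456,99),9.5)):
    w=cast([a,b],z,C); dd=w[1]-w[0]; print(n,w.mean(0).round(1),np.linalg.norm(dd).round(1),np.arctan2(dd[1],dd[0])%np.pi)
go("grn",p,C,(42,180,92,128),lambda H,S,V:(H>32)&(H<85)&(S>14),5)
go("pink",p,C,(205,320,92,116),lambda H,S,V:((H<9)|(H>150))&(V>110),6)
go("mark",p,C,(340,465,85,132),lambda H,S,V:(V<60)|(S>75),12)
go("red",p,C,(0,160,160,280),lambda H,S,V:((H<8)|(H>172))&(S>150),24)
go("white",p,C,(155,302,165,270),lambda H,S,V:(S<20)&(V>150),24)
go("blue",p,C,(310,475,170,280),lambda H,S,V:(H>100)&(H<130)&(S>90),24)
p,C=load(1)
go("red",p,C,(300,478,75,210),lambda H,S,V:((H<8)|(H>172))&(S>150),24)
for n,u,v,z in(("cl",155,143,30),("cs",258,188,26)):
    h=cv2.cvtColor(p,cv2.COLOR_RGB2HSV)[v,u]; print(h)
    go(n,p,C,(u-24,u+24,v-22,v+22),lambda H,S,V:(H>8)&(H<20)&(S>80)&(V>120),z)
E
```

```text
grn [592.1  72.2   5. ] 131.1 1.3899122377168105
pink [598.8 -95.8   6. ] 110.7 1.5785102689671273
mark [ 593.8 -248.2    9.5] 113.9 1.753137492423808
grn (array([593.6,  74.7, 134.3,   9. ]), np.float64(1.408), 993)
pink (array([596.1, -95.2, 110. ,   3.4]), np.float64(-1.562), 226)
mark (array([ 593. , -246.5,  114.6,   17.7]), np.float64(-1.391), 1584)
red (array([466.7, 119.6, 168.2, 120.4]), np.float64(-1.503), 12983)
white (array([468.1, -57.6, 161. , 118.5]), np.float64(1.569), 11303)
blue (array([ 454. , -247.1,  164.3,  122. ]), np.float64(1.542), 11616)
red (array([464. , 126.2, 162.6, 117.7]), np.float64(-1.504), 16345)
[ 18  87 184]
cl (array([470.5, 373.9,  32.3,  31.7]), np.float64(-0.855), 766)
[ 17  89 180]
cs (array([419.5, 264.9,  27.2,  25. ]), np.float64(-0.001), 437)
```

```bash
cat >> h.py <<'E'
def rot(yaw):
    c,s=np.cos(yaw),np.sin(yaw); return np.array([[c,s,0],[s,-c,0],[0,0,-1.]])
TR=dict(red=(463.5,126,1.638),white=(467.5,-57,1.570),blue=(450.5,-248,1.546))
def T(tray,x,y):
    X,Y,a=TR[tray]; a-=np.pi/2; return X+x*np.cos(a)-y*np.sin(a), Y+x*np.sin(a)+y*np.cos(a), a+np.pi/2
def S(msg):
    s=sensors.read_state(); print(msg,round(s["t"],1),s["eef_pos"].round(1),s["force"].round(1),"w",round(s["grip_width"],1)); return s
def pick(x,y,yaw,z,pre,force,zs=130):
    ctrl.move_ptp([x,y,zs],rot(yaw)); ctrl.gripper_to(pre)
    ctrl.move_l([x,y,z+15],vel=200)
    if ctrl.move_l([x,y,z],vel=50,threshold=6):
        s=S("touch"); ctrl.move_l([x,y,s["eef_pos"][2]+2],vel=30)
    z=sensors.read_state()["eef_pos"][2]
    ctrl.gripper_to(0,force=force); S("gripped"); ctrl.move_l([x,y,zs],vel=150); S("up")
    return z
def place(tray,lx,ly,z,rel,zs=130):
    """z: TCP height at grasp on the bench"""
    x,y,yaw=T(tray,lx,ly)
    ctrl.move_ptp([x,y,zs],rot(yaw)); ctrl.move_l([x,y,z+9+8],vel=180)
    print("contact",ctrl.move_l([x,y,z+9-1.5],vel=25,threshold=3)); S("down")
    ctrl.hold(.2); ctrl.gripper_to(rel); S("open"); ctrl.move_l([x,y,zs],vel=150)
E
python3 - <<'E'
from h import *
yaw=1.57
z=pick(419,265,yaw,30,50,25); place("red",0,-35,z,45)
z=pick(470.5,375,yaw,32,55,25); place("red",0,35,z,50)
p,_=optics.grab_frame("wrist"); cv2.imwrite("pics/c.png",p[:,:,::-1])
E
```

```text
gripped 7.3 [419.2 265.1  30.3] [-0.9  0.4  1.7] w 26.4
up 8.1 [418.2 264.7 129.2] [-0.2  0.2 -0.9] w 25.6
contact True
down 9.9 [467.   91.2  39.2] [-0.3  0.4  4.8] w 25.4
open 10.4 [465.4  91.2  37.9] [ 0.5  0.4 -0.4] w 44.9
gripped 13.9 [470.6 375.2  32.5] [-0.4 -1.2  1.7] w 31.2
up 14.7 [469.8 374.5 129. ] [-0.9  0.4 -1. ] w 31.5
contact True
down 16.5 [462.3 161.2  41.3] [-0.5  0.4  4.8] w 31.6
open 17.1 [460.8 161.   39.8] [ 0.  -0.  -1.1] w 50.1
```

View pics/c.png

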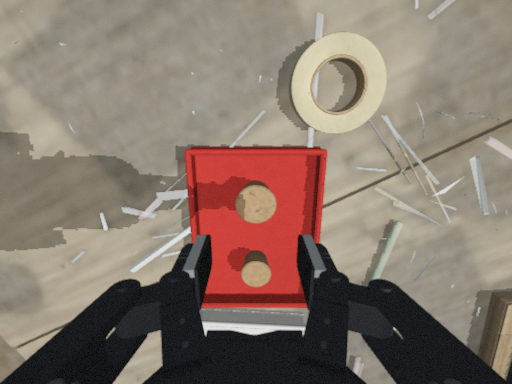

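Both corks stand upright in the red tray at (256,203) and (256,272), and the tape hasn't moved. The glass comes next.

```bash
python3 - <<'E'
from h import *
z=pick(593,73.5,1.40,28,30,25)
x,y,_=T("blue",-22,0)
ctrl.move_ptp([430,-80,150],rot(1.55))
p,_=optics.grab_frame("wrist"); cv2.imwrite("pics/g1.png",p[:,:,::-1]); print(z); open("z","w").write(str(z)); S("held")
E
```

```text
gripped 20.2 [593.3  73.5  28.3] [ 1.5 -0.   1. ] w 6.2
up 21.1 [592.1  73.5 129. ] [ 0.4 -0.9 -0.7] w 6.5
27.854729090117498
held 22.0 [431.  -79.7 150. ] [-1.  -0.   0.7] w 6.2
```

View pics/g1.png

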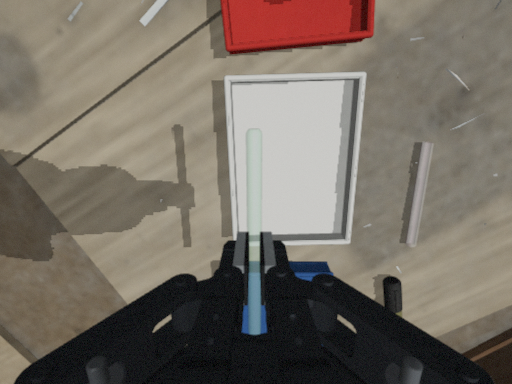

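The rod is held level and in line with the jaws, with its ends at (254,130) and (254,330). I'll measure the along-axis offset and place it, then do the tube.

```bash
python3 - <<'E'
from h import *
s=sensors.read_state(); C=cam("wrist",s)
w=cast([(254,130),(254,330)],126,C); off=w.mean(0)[:2]-s["eef_pos"][:2]; print("ends",w.round(1),"off",off.round(1),np.linalg.norm(w[1]-w[0]))
oy=float(off@s["eef_rot"][:2,0]); z=float(open("z").read())
place("blue",-22,-oy if abs(oy)<12 else 0,z,26)
p,_=optics.grab_frame("wrist"); cv2.imwrite("pics/g2.png",p[:,:,::-1])
z=pick(597.5,-95.5,1.575,28,30,25)
ctrl.move_ptp([430,-120,150],rot(1.55)); s=S("held")
p,_=optics.grab_frame("wrist"); cv2.imwrite("pics/p1.png",p[:,:,::-1]); open("z","w").write(str(z))
E
```

```text
ends [[ 432.5  -12.9  126. ]
 [ 429.8 -142.6  126. ]] off [0.1 2. ] 129.814273273881
contact True
down 23.7 [ 429.3 -250.1   37.3] [-0.7  0.5  4.3] w 6.4
open 24.3 [ 428.3 -249.1   36. ] [ 0.4 -0.3 -0. ] w 26.0
gripped 27.6 [597.8 -95.6  28.3] [0.1 0.9 1. ] w 8.6
up 28.4 [596.6 -95.2 129. ] [-0.8  0.9 -0.3] w 8.6
held 29.1 [ 430.8 -120.2  150. ] [0.1 0.4 0.6] w 8.0
```

```bash
python3 -c "
import cv2,numpy as np
a=cv2.imread('pics/g2.png');b=cv2.imread('pics/p1.png');cv2.imwrite('pics/gp.png',cv2.resize(np.hstack([a,b]),(800,300)))"
```

```text
(no output)
```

View pics/gp.png

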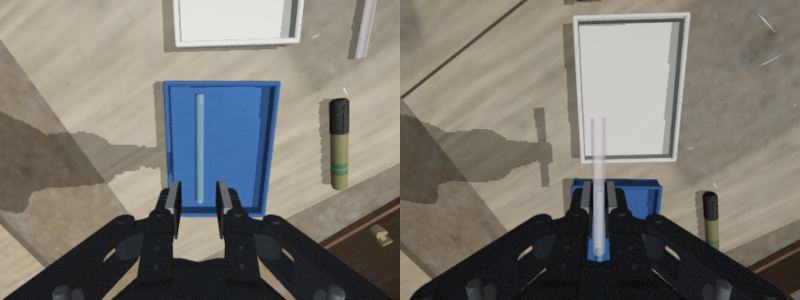

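The green rod lies flat in the blue tray, at (199,95)–(199,200) in the left half. The tube is held level, at about (598,118)–(598,260) in the right half.

```bash
python3 - <<'E'
from h import *
place("blue",22,0,float(open("z").read()),26)
p,_=optics.grab_frame("wrist"); a=p
z=pick(593,-247,1.752,31,45,30)
place("white",0,0,z,40)
b,_=optics.grab_frame("wrist"); cv2.imwrite("pics/m.png",cv2.resize(np.hstack([a,b])[:,:,::-1],(800,300)))
E
```

```text
contact True
down 30.8 [ 473.4 -249.2   37.3] [-0.8 -0.2  4.1] w 8.4
open 31.3 [ 472.2 -248.2   35.8] [ 0.8  0.1 -0.3] w 26.0
gripped 34.4 [ 593.4 -247.2   31.4] [ 0.3 -0.6  2. ] w 16.3
up 35.2 [ 592.2 -246.5  128.9] [-0.1  0.3 -0.3] w 16.3
contact True
down 37.1 [468.8 -57.4  40.4] [-0.4  0.1  4.1] w 15.8
open 37.6 [467.2 -57.   39. ] [-0.2 -0.5  0.1] w 40.1
```

View pics/m.png

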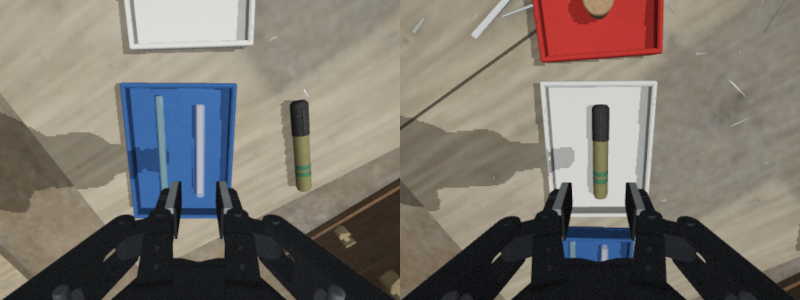

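The tube at (199,105)–(199,195) lies beside the rod at (161,97)–(163,190), and the marker is flat in the white tray at (600,105)–(600,198). I'll back the arm off for a final overhead check.

```bash
python3 - <<'E'
from h import *
ctrl.move_l([400,-57,250],vel=200); ctrl.set_joints([-1.363,.207,1.542,0,1.393,-.15]); S("away")
p,d=optics.grab_frame("top"); cv2.imwrite("pics/end.png",cv2.resize(p[130:255,100:436],None,fx=2.35,fy=2.35,interpolation=cv2.INTER_CUBIC)[:,:,::-1])
K,R,t=cam("top"); v,u=np.mgrid[0:384,0:512]; P=(np.stack([u,v,np.ones_like(u)],-1)@np.linalg.inv(K).T*d[...,None]-t)@R
for n,tr,x,y in(("cs","red",0,-35),("cl","red",0,35),("grn","blue",-22,0),("pink","blue",22,0),("mark","white",0,0)):
    X,Y,_=T(tr,x,y); m=(abs(P[...,0]-X)<5)&(abs(P[...,1]-Y)<8); print(n,"top z",np.median(P[m][:,2]).round(1))
E
```

```text
away 41.2 [ 202.6 -537.7  255.8] [0.7 0.1 0. ] w 40.2
cs top z 34.6
cl top z 37.6
grn top z 15.1
pink top z 17.5
mark top z 26.9
```

View pics/end.png

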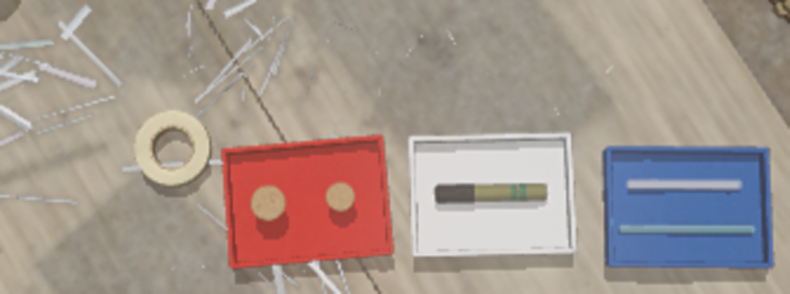

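The corks stand at (268,203) and (340,197). The marker is at (491,194), the tube at (685,185) and the rod at (687,229). All are in their trays, and the heights match resting on the tray floors.

```bash
python3 -c "
from plant import ctrl
print(ctrl.finish_job())"
```

```text
the job is handed in; nothing more can be done
None
```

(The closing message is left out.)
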